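# Gauge a heat-sink profile against the flip stop of a saw fence

### The arm

A 6-joint arm with a two-finger parallel gripper is mounted at the origin on a cart in front of the work surface, level with it; the furniture and walls round the work are solid. World frame = base frame: x ahead of the robot, y to its left, z up, the work surface at z = 0. Lengths are in m, angles in degrees, forces in N, time in s.
With the tool pointing down it reaches from about 0.25 to 0.85 m from the base axis. Payload 12.5 kg.
Tool frame: the origin (TCP) lies at the very end of the fingers, on their centre line; the grasp point (between the pads) lies 19 mm behind it; y points along the fingers, z is the direction in which the jaws open and shut, and the axes are right-handed (so a half turn about y gives the same grasp; the last joint's range is limited). The gripper opens to 93 mm and grips with 3 to 60 N. Pads are 15 mm wide; open, the fingers measure 128 mm over their backs; the gripper's body (75 mm by 188 mm) begins 65 mm behind the grasp point.
Start: joints at [69.58, 20.094, 94.641, -0, 65.266, -4.847], TCP at [0.148, 0.53, 0.219] pointing down, gripper open.
Joint ranges: [-157.81, 157.81], [-45, 120.19], [0.68, 151.7], [-89.99, 269.99], [4.06, 180], [-164.3, 164.3]. Speed limits (degrees/s): [127.2, 127.2, 159.86, 180, 180, 180].

### API

Orientations are given as [roll, pitch, yaw] about the fixed x, y, z axes, in that order (R = Rz(yaw) Ry(pitch) Rx(roll)).
In Python, from workcell import r gives the robot as it stands. The module is installed in compiled form; this text tells all that it offers.
- The arm moves only by the shell command python3 -m creep 'ROWS'. ROWS is JSON, a list of rows, each a list of 3 entries, a list of its own where there are three numbers: the turn, a rotation vector about the world's x, y, z in rad, then the shift along the world's x, y, z in cm, then the finger opening in cm, from 0 to 9.3. A call has 1 to 8 rows; each row is the pose to reach, as a shift and turn from the pose commanded when the call began; what a row does not reach only later rows make up. A row lasts 1/12 s, in which the tool goes at most 41.7 mm and 7.16 degrees, less where a joint would pass 70% of its speed; a pose out of reach is approached as far as the arm can. A call with a gripper value outside its range is refused whole. The fingers move at their own pace and stop on an object; the grip force is fixed at half the most. Time passes only in rows, so rows that repeat a pose let the fingers close. It gives the time, the measured TCP pose, the force and the opening at its end, in the units of the state.
- r.get_obs(): the state, without advancing time (a new reading comes with each control period).
- r.snapshot(name): name is "side" or "top" or "wrist"; returns a dict with "img" (480x640x3 uint8, red, green, blue), "fx", "fy", "cx", "cy" (pixels), "R" (3x3) and "t" (3): a world point X has camera coordinates R X + t; the wrist camera has in their place "hand_eye" (4x4, takes a point from camera to tool coordinates, whose origin is the TCP and whose axes are the tool frame's). Camera axes: x right, y down, z forward; pixel columns grow to the right and rows downward; lengths in m; the calibration is good to about 2 mm. The wrist camera is an equidistant fisheye: a pixel r from the principal point sees the ray r / f radians off the axis. A picture is of the moment at which its call begins: read the wrist's pose just before it. There is no depth.
- r.job_done(): hands the job in, once; it reports no verdict.
Trained networks look in a picture, given as the dict that the camera call returned (one of the last four; its "shot" number tells which), for a name from the list of things; names that differ only in an ending like _2 or _b are one class to them, and where a whole thing is asked for, a point or a joint stands for the part that bears it (a point fixed in the world has none). Each returns a list of dicts, best first, with "p" (0 to 1); they miss things now and then, are a little off and sometimes report something else, mostly with a low value. They report only what shows in the picture. A call takes as long as a camera call. They do not tell look-alikes from the thing itself.
- r.recognise(picture, query): "rect" ([left, top, right, bottom] in pixels, round what is visible of it).
The state is a dict: "time_s": time; "q": joint angles; "qd": joint speeds; "tau": joint torques, N m; "tool_pos": TCP position; "eef_rot": TCP orientation; "wrist_force": force on the tool from outside, world axes, zero at the start; "torque": the same for the moment, N m; "width": opening from 0.0 (shut) to 1.0 (fully open).
Only numpy, scipy, OpenCV 4.12 (cv2) and the standard library are available. Lean on these libraries where they do the work, as an engineer would, in place of code of your own. Each camera call takes 0.05 s, during which the arm holds its last target.

### The job

Get the long finned heat-sink profile on the cut-off board ready for sawing: flip the stop fully down onto the fence, then push the profile flat against the fence and along it until its end touches the stop. Then flip the stop right back up out of the saw's way, leaving the profile exactly where it was gauged, and don't disturb the other things on the bench.

Things in the scene. Friction and masses are not known exactly. Their poses are not given: they have to be found in the camera images.
- cutoff_board: Fixed plywood cut-off board 165 x 400 x 18 mm. Frame at table height: y along the fence (leftward), x away from the robot; it may be turned by 0.15 rad. In this frame it spans x -70 to +95, y -220 to +180 mm. An aluminium fence 40 mm thick stands along its rear: front face at x = +45 mm, top 63 mm above the table.
- saw_line (a point): Where the saw line meets the fence's face, on the board's top (board frame x +45, y +35, z 18 mm); axes as the board's. Two pairs of steel guide plates stand on this line, up to 70 mm above the table and 45 mm wide in y at their feet: one pair 91 to 103 mm in front of this point, one 40 to 50 mm behind it.
- flip_stop (a joint): Flip stop's hinge, rad; axis parallel to the fence. 0 = down: arm level on its rest button over the fence, nose hanging in front of the fence to 8 mm above the board. Grows as it is flipped up and back to the limit 1.6 = fully up: arm upright, nose toward the robot, ball lever toward the back. Friction 0.12 N m: it stays where it is left. Starts at 1.2 to 1.6. Rigid sideways.
- stop_hinge (a point): Middle of the stop's hinge axis, 80 mm above the table, board frame x +85 mm; on a fixed carriage (44 x 73 x 25 mm, lock knob at its left) atop the fence; y differs. Axes as the board's. Arm 24 mm wide in y, centred here, 0.16 kg. When down: arm 12 mm thick runs 74 mm to the front (-x); nose 62 to 74 mm in front, foot 54 mm below the hinge; ball 84 mm in front, 50 mm above.
- stop_ball (a point): Centre of the black ball knob, 25 mm diameter, at the end of the stop's 8 mm thick lever rod (the rod rises from the arm's front end); 98 mm from the hinge axis, moves with the arm.
- stop_nose (a point): Point on the nose's outer face, which looks to the robot when the stop is down and upward when it is up; in the middle of the width, 8 mm from the nose's free end. 74 mm in front of and 46 mm below the hinge when down; moves with the arm.
- gauge (a point): Where the profile's rear corner must come: on the fence's front face, at the board's top, in the plane of the stop's right-hand face (the one toward -y, which gauges). Fixed to the carriage; axes as the board's.
- heat_sink: The long finned aluminium profile (about 0.45 kg) lying fins up on the board, right of the saw line: 160 mm long (its y), 60 mm wide (its x), 32 mm high; origin at the centre of its underside. It starts 5 to 20 mm off the fence and slightly askew; mass varies.
- sink_end (a point): Lower rear corner of the profile at its left end (+y), the end that goes to the stop: profile frame (+30, +80, 0) mm.
- sink_tail (a point): Lower rear corner at its right end (-y): profile frame (+30, -80, 0) mm.
- cut_a: bystander: a finished 60 mm piece of the same profile, on the table behind the fence; leave alone
- cut_b: bystander: another finished 60 mm piece, on the table behind the fence; leave alone
- hacksaw: bystander: small hacksaw lying on the table to the right; leave alone
- caliper: bystander: digital caliper lying on a black control box at the left; leave alone
- marker: bystander: marker pen lying on the table in front of the board; leave alone
- dust_brush: bystander: brush lying on the table in front of the board; leave alone
- solder_spool: bystander: solder spool on the table well behind the fence; leave alone
Things that resemble listed ones, but are neither listed nor needed, are in the scene too. Of the things that look like the heat_sink, the larger one is meant.

How it is judged (in metres and radians):
On the way, in this order (a step that is already met when the one before it is completed fails the run):
1. the stop is flipped fully down onto the fence (within 0.05 rad) before the profile reaches it (value of joint flip_stop below 0.05 rad and y of sink_end in the frame of gauge below -0.02 m), for 0.2 s.
2. with the stop down, the profile is against the fence and its end touches the stop (value of joint flip_stop below 0.05 rad and y of sink_end in the frame of gauge between -0.0025 and 0.002 m and x of sink_end in the frame of gauge between -0.003 and 0.002 m and x of sink_tail in the frame of gauge between -0.003 and 0.002 m and z of sink_end in the frame of gauge between -0.003 and 0.003 m), for 0.2 s.
At the end, for the whole second after the job is handed in: The stop is back up (joint above 1.45 rad of 1.6) and the profile lies at rest flat on the board where it was gauged: its left end within 2.5 mm of the stop's gauging plane and its rear face within 3 mm of the fence over its whole length (value of joint flip_stop above 1.45 rad and y of sink_end in the frame of gauge between -0.0025 and 0.002 m and x of sink_end in the frame of gauge between -0.003 and 0.002 m and x of sink_tail in the frame of gauge between -0.003 and 0.002 m and z of sink_end in the frame of gauge between -0.003 and 0.003 m and linear speed of heat_sink below 0.01 m/s); the robot touches nothing.
It fails at once if a bystander is moved more than 20 mm (distance of any of cut_a, cut_b, hacksaw, caliper, marker, dust_brush, solder_spool from where it was at the start of the episode above 0.02 m).
It fails at once if the profile is tipped more than 0.3 rad (angle between heat_sink's own z axis and vertical above 0.3 rad).
It also fails if it takes over 72 s, if anything falls off the work surface, if the arm or the gripper's body presses on something with over 40 N, if the wrist force passes 120 N, or if a joint passes its speed limit or range.

## Working session

There is one attempt and no reset: what is moved stays moved. The work goes in short steps, Python scripts to look and compute and a shell command to move; the robot and the scene stay as the last step left them, time stands still between calls to the robot, and variables do not carry over. Pictures are saved under pics/ and viewed, and the job is handed in when it is done.

```bash
mkdir -p pics; ls; cat > h.py <<'E'
import numpy as np, cv2, json
from workcell import r
def snap(name,fn):
    s=r.snapshot(name); cv2.imwrite('pics/'+fn,cv2.cvtColor(s['img'],cv2.COLOR_RGB2BGR)); return s
E
python3 - <<'E'
from h import *
o=r.get_obs(); print({k:np.round(v,3).tolist() for k,v in o.items()})
for n in ['side','top','wrist']:
    s=snap(n,n+'0.png'); print(n,{k:np.round(v,4).tolist() for k,v in s.items() if k!='img'})
    for q in ['cutoff_board','heat_sink','flip_stop','stop_ball','hacksaw','cut_a','stop_nose','sink_end','sink_tail','saw_line','gauge','stop_hinge']:
        try: print(q,[(np.round(d['rect']).tolist(),round(d['p'],2)) for d in r.recognise(s,q)[:4]])
        except Exception as e: print(q,e)
E
```

```text
pics
{'time_s': 0.0, 'q': [69.581, 20.123, 94.675, 0.0, 65.268, -4.847], 'qd': [-0.018, -0.044, -0.033, 0.05, -0.015, 0.077], 'tau': [0.001, -49.733, -28.526, 0.07, 0.026, -0.0], 'tool_pos': [0.148, 0.53, 0.218], 'eef_rot': [-90.065, 0.006, -15.572], 'wrist_force': [-0.114, 0.463, -0.489], 'torque': [0.04, 0.009, 0.048], 'width': 0.999}
side {'fx': 504.6221, 'fy': 504.6221, 'cx': 316.4092, 'cy': 235.6717, 'R': [[-0.3437, 0.939, -0.0146], [0.7464, 0.2637, -0.611], [-0.5699, -0.2209, -0.7915]], 't': [0.364, -0.3517, 1.8208], 'shot': 1}
cutoff_board [([279.0, 193.0, 400.0, 262.0], 0.86)]
heat_sink [([282.0, 200.0, 333.0, 222.0], 0.74), ([307.0, 309.0, 340.0, 350.0], 0.71), ([278.0, 192.0, 401.0, 262.0], 0.64)]
flip_stop [([355.0, 208.0, 368.0, 241.0], 0.7), ([358.0, 209.0, 392.0, 217.0], 0.63)]
stop_ball [([356.0, 209.0, 369.0, 241.0], 0.77)]
hacksaw [([232.0, 170.0, 264.0, 184.0], 0.55)]
cut_a [([332.0, 255.0, 357.0, 286.0], 0.98), ([366.0, 262.0, 392.0, 290.0], 0.64)]
stop_nose [([355.0, 209.0, 373.0, 242.0], 0.64)]
sink_end [([304.0, 311.0, 336.0, 351.0], 0.92), ([282.0, 200.0, 331.0
[... 924 characters left out ...]
0, 280.0, 169.0], 0.88), ([300.0, 274.0, 366.0, 301.0], 0.71)]
sink_tail [([301.0, 271.0, 370.0, 303.0], 0.86), ([250.0, 124.0, 277.0, 172.0], 0.69)]
saw_line [([212.0, 247.0, 378.0, 324.0], 0.85)]
gauge [([234.0, 231.0, 265.0, 284.0], 0.63), ([300.0, 318.0, 364.0, 333.0], 0.49)]
stop_hinge [([233.0, 230.0, 263.0, 284.0], 0.75)]
wrist {'fx': 371.6483, 'fy': 371.6483, 'cx': 321.0359, 'cy': 236.5611, 'hand_eye': [[0.0001, 0.9649, 0.2627, -0.074], [-0.0004, -0.2627, 0.9649, -0.1665], [1.0, -0.0002, 0.0003, -0.0001], [0.0, 0.0, 0.0, 1.0]], 'shot': 3}
cutoff_board []
heat_sink []
flip_stop []
stop_ball []
hacksaw []
cut_a []
stop_nose []
sink_end []
sink_tail []
saw_line []
gauge []
stop_hinge []
```

```bash
python3 - <<'E'
import cv2
a=cv2.imread('pics/top0.png')[110:350,190:470]; cv2.imwrite('pics/top0c.png',cv2.resize(a,None,fx=2.5,fy=2.5,interpolation=cv2.INTER_CUBIC))
a=cv2.imread('pics/side0.png')[150:370,200:460]; cv2.imwrite('pics/side0c.png',cv2.resize(a,None,fx=2.7,fy=2.7,interpolation=cv2.INTER_CUBIC))
E
```

```text
(no output)
```

View pics/top0c.png

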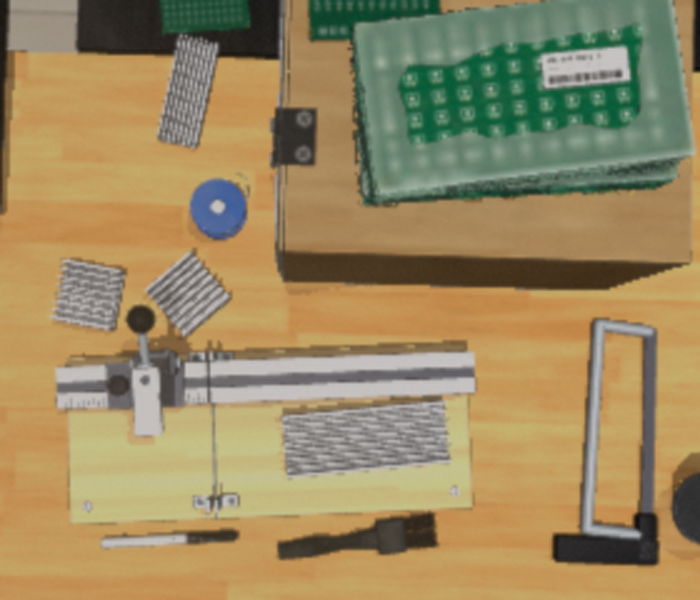

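View pics/side0c.png

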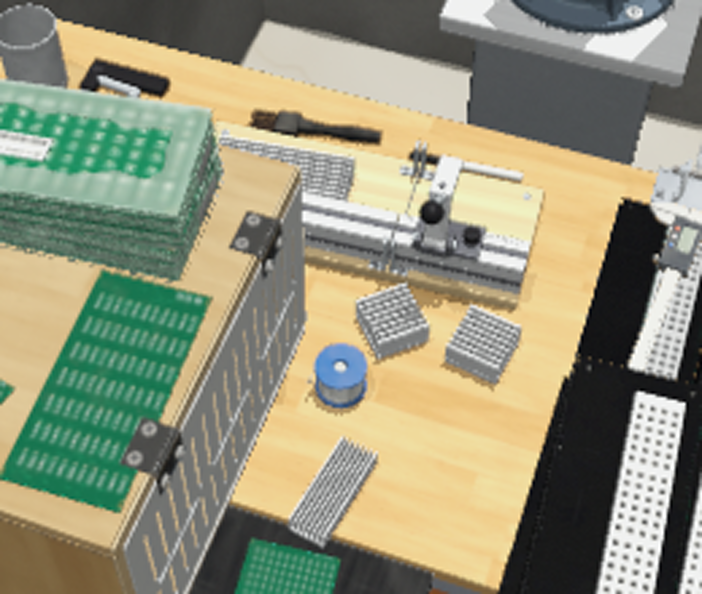

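View pics/top0.png

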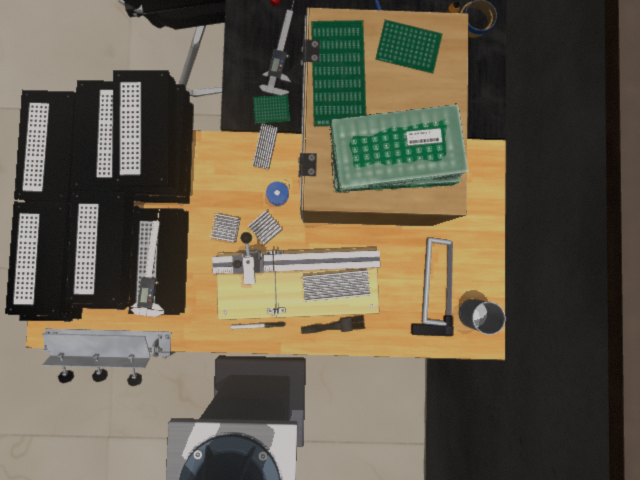

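```bash
cat >> h.py <<'E'
from scipy.optimize import least_squares
from scipy.spatial.transform import Rotation as Rot
def proj(s,X):
    c=np.atleast_2d(X)@np.array(s['R']).T+np.array(s['t']); return np.c_[s['fx']*c[:,0]/c[:,2]+s['cx'],s['fy']*c[:,1]/c[:,2]+s['cy']]
def toolT(o):
    T=np.eye(4); T[:3,:3]=Rot.from_euler('xyz',o['eef_rot'],degrees=True).as_matrix(); T[:3,3]=o['tool_pos']; return T
def wproj(s,o,X):
    T=toolT(o)@np.array(s['hand_eye']); c=(np.atleast_2d(X)-T[:3,3])@T[:3,:3]
    th=np.arctan2(np.hypot(c[:,0],c[:,1]),c[:,2]); ph=np.arctan2(c[:,1],c[:,0])
    return np.c_[s['fx']*th*np.cos(ph)+s['cx'],s['fy']*th*np.sin(ph)+s['cy']]
def B(p,P):  # board->world
    x,y,a=p; P=np.atleast_2d(P)/1000.; c,s_=np.cos(a),np.sin(a)
    return np.c_[x+c*P[:,0]-s_*P[:,1], y+s_*P[:,0]+c*P[:,1], P[:,2]]
E
python3 - <<'E'
from h import *
s=r.snapshot('top')
P=[[-70,180,18],[-70,-220,18],[45,180,63],[45,-220,63]]
uv=np.array([[70,522],[471,508],[57,409],[475,390]])/2.5+[190,110]
f=lambda p:(proj(s,B(p,P))-uv).ravel()
g=least_squares(f,[.5,0,0]); p=g.x; print(p,g.fun)
print(proj(s,B(p,[[45,35,18]])))
# stop y: arm top front edge(up) crop (148,435) ; ball (140,319)
for th in (1.2,1.4,1.6):
  def pt(x,z,y): c,q=np.cos(th),np.sin(th); return [85+c*x+q*z, y, 80-q*x+c*z]
  # hinge rotation: (-1,0)->(0,1)
  for y in (90,105,120): print(th,y,((proj(s,B(p,[pt(-84,50,y),pt(-74,-46,y)]))-[190,110])*2.5).round(1).tolist())
E
```

```text
[ 0.48599195 -0.13136974  0.06684122] [-0.58871775  0.60213428  0.92999346 -0.40324529 -0.52601332 -0.64453248
  0.21137052  0.42879018]
[[274.79088416 270.31559592]]
1.2 90 [[131.5, 339.7], [141.6, 438.6]]
1.2 105 [[113.8, 340.4], [124.7, 439.2]]
1.2 120 [[96.1, 341.0], [107.7, 439.9]]
1.4 90 [[131.7, 318.0], [139.2, 425.8]]
1.4 105 [[114.1, 318.6], [122.0, 426.4]]
1.4 120 [[96.6, 319.3], [104.8, 427.1]]
1.6 90 [[132.6, 298.5], [137.1, 409.9]]
1.6 105 [[115.2, 299.1], [119.7, 410.6]]
1.6 120 [[97.8, 299.8], [102.4, 411.2]]
```

```bash
python3 -m creep '[[[0,0,0.05],[0,0,3],9.3],[[0,0,0.1],[1,-1,6],9.3],[[0,0,0.15],[3,-4,8],9.3],[[0,0,0.2],[5,-7,9],9.3],[[0,0,0.25],[7,-10,9],9.3],[[0,0,0.3],[9,-13,9],9.3],[[0,0,0.34],[11,-16,9],9.3],[[0,0,0.34],[13,-19,9],9.3]]'
python3 -m creep '[[[0,0,0],[2,-3,0],9],[[0,0,0],[4,-6,0],8],[[0,0,0],[6,-9,0],7],[[0,0,0],[8,-12,0],6],[[0,0,0],[10,-15,0],5],[[0,0,0],[12,-18,0],5],[[0,0,0],[14,-21,0],5],[[0,0,0],[16,-24,0],5]]'
python3 -m creep '[[[0,0,0],[2,-3,0],5],[[0,0,0],[4,-6,0],5],[[0,0,0],[6,-9,0],5],[[0,0,0],[8,-11,0],5],[[0,0,0],[9,-13,0],5],[[0,0,0],[10,-14,0],5],[[0,0,0],[10,-14,0],5]]'
python3 - <<'E'
from h import *
o=r.get_obs(); s=snap('wrist','w1.png'); print(o['tool_pos'],o['eef_rot'],o['wrist_force'],o['width'])
for q in ['flip_stop','stop_ball','heat_sink','stop_nose']: print(q,[(np.round(d['rect']).tolist(),round(d['p'],2)) for d in r.recognise(s,q)[:4]])
p=[ .48599,-.13137,.06684]
for th in (1.3,1.39,1.48):
  c,q=np.cos(th),np.sin(th); pt=lambda x,z,y:[85+c*x+q*z, y, 80-q*x+c*z]
  print(th,wproj(s,o,B(p,[pt(-84,50,83),pt(-74,-54,83),[45,35,18],[-70,180,18],[45,180,63]])).round(1).tolist())
E
```

```text
time_s: 2.67
tool_pos: [0.2782, 0.3383, 0.3088]
eef_rot: [-90.0, -0.0, 4.1]
wrist_force: [1.2, 0.2, -0.5]
width: 1.002
time_s: 3.33
tool_pos: [0.4383, 0.098, 0.3089]
eef_rot: [-90.0, -0.0, 3.9]
wrist_force: [-0.0, 0.1, -0.4]
width: 0.551
time_s: 3.92
tool_pos: [0.5387, -0.0421, 0.3082]
eef_rot: [-90.0, 0.0, 3.8]
wrist_force: [0.6, 0.5, 0.3]
width: 0.538
[ 0.53866976 -0.04207916  0.30815942] [-9.00144068e+01  1.48776351e-02  3.78570983e+00] [0.62496967 0.50235043 0.26987431] 0.5382043937146888
flip_stop [([299.0, 177.0, 334.0, 305.0], 0.66)]
stop_ball [([304.0, 179.0, 333.0, 308.0], 0.61)]
heat_sink [([103.0, 124.0, 228.0, 188.0], 0.8), ([283.0, 377.0, 314.0, 410.0], 0.64)]
stop_nose [([307.0, 173.0, 329.0, 306.0], 0.92), ([105.0, 125.0, 227.0, 188.0], 0.64)]
1.3 [[317.8, 285.5], [317.8, 169.2], [280.0, 186.9], [397.8, 95.5], [403.8, 192.6]]
1.39 [[317.8, 293.0], [317.7, 175.8], [280.0, 186.9], [397.8, 95.5], [403.8, 192.6]]
1.48 [[317.9, 299.6], [317.7, 183.1], [280.0, 186.9], [397.8, 95.5], [403.8, 192.6]]
```

View pics/w1.png

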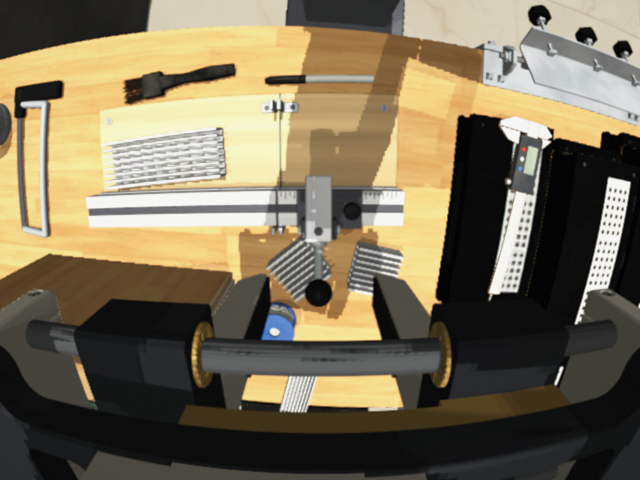

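```bash
python3 - <<'E'
from h import *
o=r.get_obs(); p=[ .48599,-.13137,.06684]
for th in (1.385,1.2,1.0,.8,.6,.4,.2,.1,0,-.02):
  c,q=np.cos(th),np.sin(th); pt=lambda x,z,y:[85+c*x+q*z, y, 80-q*x+c*z]
  X=B(p,[pt(-84,50,83)])[0]; 
  if th==1.385: X0=X; print('delta to grasp',((X-[0,0,.019]-o['tool_pos'])*100).round(2))
  print(th,X.round(4),((X-X0)*100).round(2))
E
```

```text
delta to grasp [  6.16  -0.13 -15.6 ]
1.385 [ 0.5988 -0.0406  0.1718] [0. 0. 0.]
1.2 [ 0.5814 -0.0418  0.1764] [-1.74 -0.12  0.46]
1.0 [ 0.562  -0.0431  0.1777] [-3.69 -0.25  0.59]
0.8 [ 0.5427 -0.0444  0.1751] [-5.62 -0.38  0.33]
0.6 [ 0.5243 -0.0456  0.1687] [-7.46 -0.5  -0.31]
0.4 [ 0.5075 -0.0467  0.1588] [-9.13 -0.61 -1.3 ]
0.2 [ 0.493  -0.0477  0.1457] [-10.58  -0.71  -2.61]
0.1 [ 0.4868 -0.0481  0.1381] [-11.2   -0.75  -3.37]
0 [ 0.4814 -0.0485  0.13  ] [-11.74  -0.79  -4.18]
-0.02 [ 0.4805 -0.0486  0.1283] [-11.83  -0.79  -4.35]
```

```bash
python3 -m creep '[[[0,0,0],[3,0,0],5],[[0,0,0],[6.16,-0.13,0],5],[[0,0,0],[6.16,-0.13,-4],5],[[0,0,0],[6.16,-0.13,-7],5],[[0,0,0],[6.16,-0.13,-10],5],[[0,0,0],[6.16,-0.13,-13],5],[[0,0,0],[6.16,-0.13,-15.6],5],[[0,0,0],[6.16,-0.13,-15.6],5]]'
python3 - <<'E'
from h import *
snap('wrist','w2.png')
E
```

```text
time_s: 4.83
tool_pos: [0.5965, -0.0404, 0.1481]
eef_rot: [-89.9, 0.4, 4.0]
wrist_force: [-0.8, -0.0, -0.7]
width: 0.541
```

View pics/w2.png

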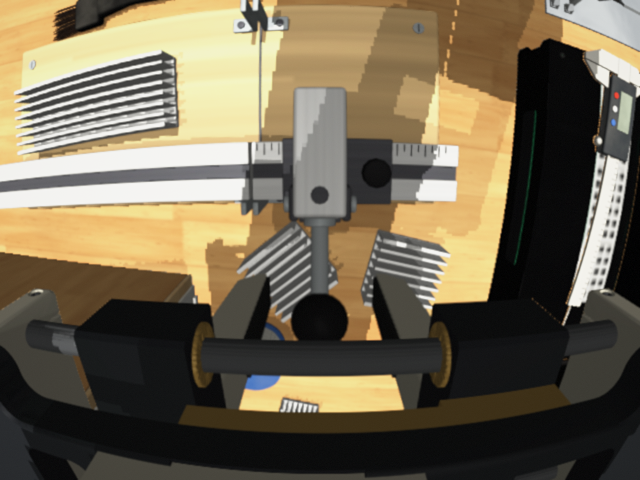

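```bash
python3 -m creep '[[[0,0,0],[0,0,0],4],[[0,0,0],[0,0,0],3],[[0,0,0],[0,0,0],2],[[0,0,0],[0,0,0],2],[[0,0,0],[0,0,0],2],[[0,0,0],[0,0,0],2],[[0,0,0],[0,0,0],2],[[0,0,0],[0,0,0],2]]'
python3 - <<'E'
from h import *
o=r.get_obs(); print(o['tool_pos'],o['wrist_force'],o['torque'],o['width'])
snap('wrist','w3.png')
E
```

```text
time_s: 5.55
tool_pos: [0.6, -0.041, 0.1537]
eef_rot: [-90.0, -0.1, 3.9]
wrist_force: [0.1, 4.3, 6.2]
width: 0.253
[ 0.59995214 -0.04104702  0.15374238] [0.09534961 4.26355677 6.18634023] [ 0.87827746 -0.08934894 -0.00769854] 0.25252370822534015
```

View pics/w3.png

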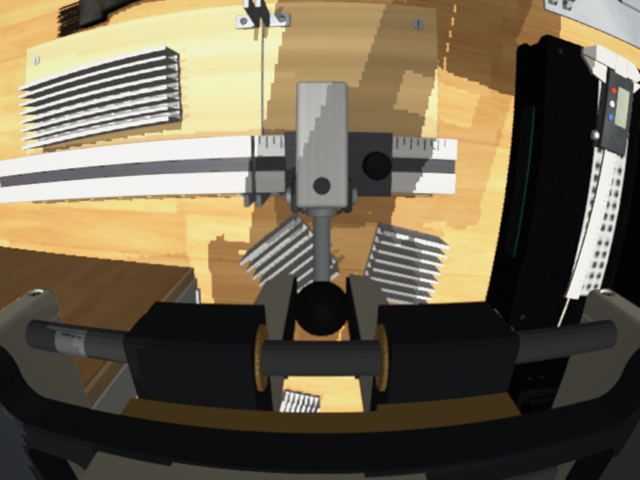

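```bash
python3 -m creep '[[[0,0,0],[-0.85,-0.06,0.25],2],[[0,0,0],[-1.74,-0.12,0.46],2],[[0,0,0],[-2.7,-0.18,0.55],2],[[0,0,0],[-3.69,-0.25,0.59],2],[[0,0,0],[-4.7,-0.32,0.5],2],[[0,0,0],[-5.62,-0.38,0.33],2],[[0,0,0],[-5.62,-0.38,0.33],2]]'
python3 - <<'E'
from h import *
o=r.get_obs(); print(o['tool_pos'],o['wrist_force'],o['torque'],o['width'])
snap('wrist','w4.png')
E
```

```text
time_s: 6.18
tool_pos: [0.5422, -0.0449, 0.1569]
eef_rot: [-90.0, -0.0, 3.9]
wrist_force: [-3.4, 4.2, 7.2]
width: 0.251
[ 0.54215595 -0.04490146  0.15686966] [-3.3688931   4.19305066  7.20453621] [0.84849487 0.45087862 0.02657814] 0.2513970388503313
```

View pics/w4.png

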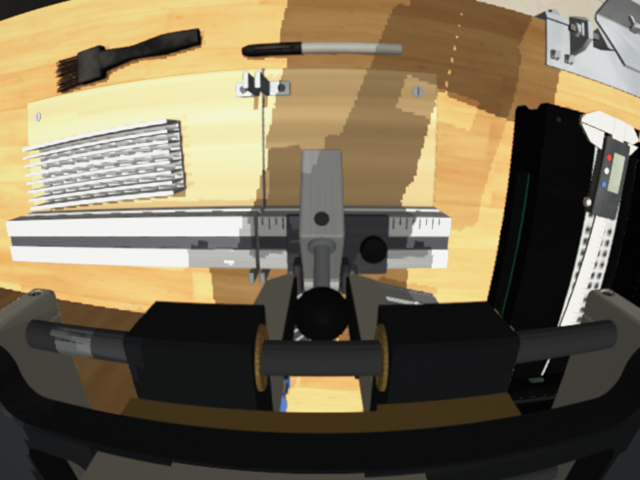

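```bash
python3 -m creep '[[[0,0,0],[-0.95,-0.06,-0.28],2],[[0,0,0],[-1.84,-0.12,-0.64],2],[[0,0,0],[-2.7,-0.18,-1.1],2],[[0,0,0],[-3.51,-0.23,-1.63],2],[[0,0,0],[-4.27,-0.28,-2.25],2],[[0,0,0],[-4.96,-0.33,-2.94],2],[[0,0,0],[-5.58,-0.37,-3.7],2],[[0,0,0],[-5.58,-0.37,-3.7],2]]'
python3 -m creep '[[[0,0,0],[-0.3,-0.02,-0.4],2],[[0,0,0],[-0.54,-0.04,-0.81],2],[[0,0,0],[-0.6,-0.04,-0.95],2],[[0,0,0],[-0.6,-0.04,-0.95],2],[[0,0,0],[-0.6,-0.04,-0.95],2],[[0,0,0],[-0.6,-0.04,-0.95],2]]'
python3 - <<'E'
from h import *
o=r.get_obs(); print(o['tool_pos'],o['wrist_force'],o['torque'],o['width'])
snap('wrist','w5.png')
s=snap('side','s5.png');a=s['img'][190:260,260:410]; cv2.imwrite('pics/s5c.png',cv2.resize(a[:,:,::-1],None,fx=5,fy=5,interpolation=cv2.INTER_CUBIC))
E
```

```text
time_s: 6.9
tool_pos: [0.4857, -0.0486, 0.1181]
eef_rot: [-90.0, 0.1, 3.9]
wrist_force: [-2.9, 5.3, 0.0]
width: 0.255
time_s: 7.4
tool_pos: [0.4805, -0.049, 0.1095]
eef_rot: [-89.9, 0.1, 3.9]
wrist_force: [-5.3, 5.2, 1.3]
width: 0.253
[ 0.48051437 -0.04901788  0.109533  ] [-5.34621542  5.21818192  1.29476776] [0.78076099 0.78566458 0.01088844] 0.2527057586382707
```

View pics/w5.png

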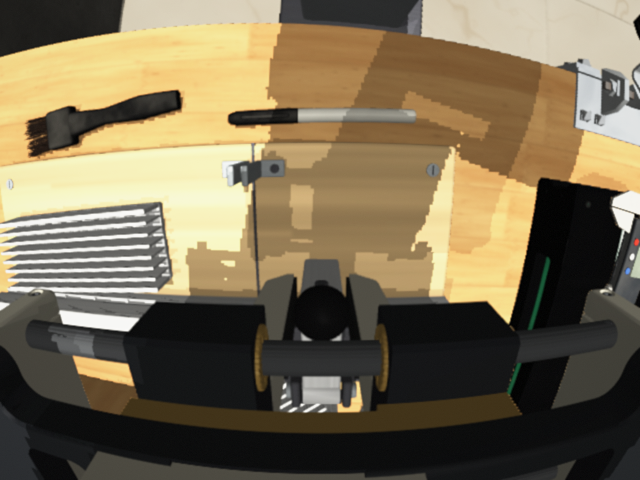

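View pics/s5c.png

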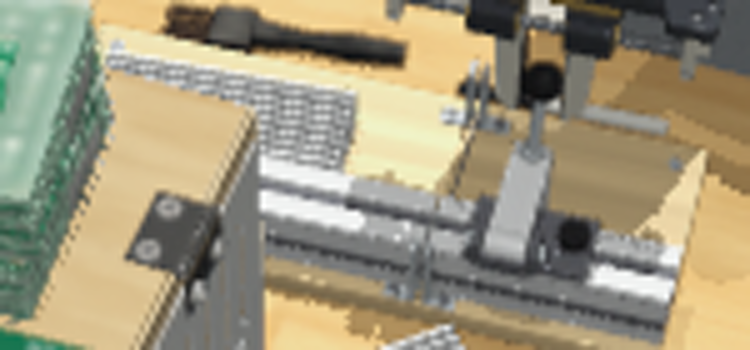

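```bash
python3 -m creep '[[[0,0,0],[0,0,-0.15],2],[[0,0,0],[-0.05,0,-0.3],2],[[0,0,0],[-0.05,0,-0.3],2],[[0,0,0],[-0.05,0,-0.3],2],[[0,0,0],[-0.05,0,-0.3],2]]'

```

```text
time_s: 7.92
tool_pos: [0.4811, -0.049, 0.108]
eef_rot: [-90.0, -0.0, 3.9]
wrist_force: [-7.1, 7.4, 18.0]
width: 0.251
```

```bash
python3 -m creep '[[[0,0,0],[0,0,0.2],3],[[0,0,0],[0,0,0.2],4.5],[[0,0,0],[0,0,0.2],4.5],[[0,0,0],[0,0,0.2],4.5],[[0,0,0],[0,0,4],4.5],[[0,0,0],[0,0,8],4.5],[[0,0,0],[0,-3,11],4.5],[[0,0,0],[0,-6,12],4.5]]'
python3 -m creep '[[[0,0,0],[-1,-3,0],5],[[0,0,0],[-2,-6,0],5],[[0,0,0],[-3,-8,0],5],[[0,0,0],[-3,-8,0],5],[[0,0,0],[-3,-8,0],5]]'
python3 - <<'E'
from h import *
o=r.get_obs(); print(o['tool_pos'],o['wrist_force'],o['torque'],o['width'])
s=snap('wrist','w6.png')
p=[ .48599,-.13137,.06684]
print(wproj(s,o,B(p,[[1,83,130],[11,71,26],[11,95,26],[45,35,18],[45,-220,63],[45,180,63],[-70,-220,18],[-70,180,18]])).round(1).tolist())
for q in ['flip_stop','stop_ball','heat_sink','stop_nose']: print(q,[(np.round(d['rect']).tolist(),round(d['p'],2)) for d in r.recognise(s,q)[:4]])
E
```

```text
time_s: 8.58
tool_pos: [0.4822, -0.1099, 0.2309]
eef_rot: [-90.1, -0.3, 4.1]
wrist_force: [0.2, -0.4, 0.7]
width: 0.483
time_s: 9.0
tool_pos: [0.4504, -0.1901, 0.2263]
eef_rot: [-90.0, 0.0, 3.8]
wrist_force: [0.5, 0.2, 0.1]
width: 0.539
[ 0.4504001  -0.19014763  0.22632961] [0.54365256 0.16624894 0.10067368] [ 0.02870992 -0.00676162  0.00848492] 0.53932545352362
[[489.3, 286.4], [438.7, 258.4], [459.2, 258.1], [403.0, 285.4], [163.6, 300.3], [534.9, 296.3], [167.9, 183.9], [529.3, 186.3]]
flip_stop [([440.0, 259.0, 506.0, 298.0], 0.6)]
stop_ball [([439.0, 259.0, 506.0, 306.0], 0.7)]
heat_sink [([182.0, 217.0, 344.0, 290.0], 0.78)]
stop_nose [([444.0, 255.0, 503.0, 303.0], 0.84), ([164.0, 175.0, 535.0, 337.0], 0.55)]
```

View pics/w6.png

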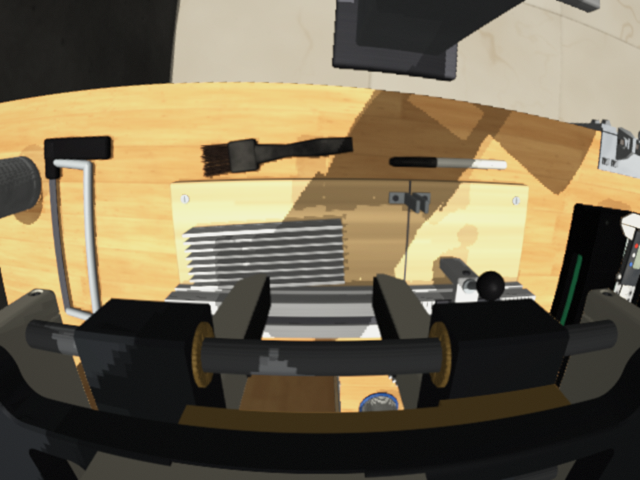

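```bash
python3 - <<'E'
from h import *
o=r.get_obs(); s=r.snapshot('top'); p=[ .48599,-.13137,.06684]
uv=np.array([[283,410],[445,400],[288,475],[450,462]])/2.5+[190,110]
S=[[30,80],[30,-80],[-30,80],[-30,-80]]
def pts(q): 
  c,d=np.cos(q[2]),np.sin(q[2]); return B(p,[[q[0]+c*a-d*b,q[1]+d*a+c*b,50] for a,b in S])
g=least_squares(lambda q:(proj(s,pts(q))-uv).ravel(),[0,-100,0],x_scale=[10,10,.1]); print('top',g.x,g.fun.round(1))
sw=r.snapshot('wrist'); uvw=np.array([[341,221],[187,232]])
print('top->wrist',wproj(sw,o,pts(g.x)).round(1).tolist())
g=least_squares(lambda q:(wproj(sw,o,pts(q)[[2,3]])-uvw).ravel(),[0,-100,0],x_scale=[10,10,.1]); print('w',g.x,g.fun.round(1), wproj(sw,o,pts(g.x)).round(1).tolist())
q=g.x
print('corners board',(lambda c,d:[[q[0]+c*a-d*b,q[1]+d*a+c*b] for a,b in S])(np.cos(q[2]),np.sin(q[2])))
E
```

```text
top [ 5.07607326e+00 -1.14947911e+02  3.20137897e-02] [-0.5  0.6  0.7 -0.1 -0.8 -0.4  0.6 -0. ]
top->wrist [[341.2, 286.5], [187.7, 288.6], [340.4, 228.2], [179.8, 233.2]]
w [ 1.04814259e+00 -1.10016708e+02  7.33630070e-02] [ 3.2 -0.2 -3.7  0.6] [[347.4, 279.7], [193.2, 288.1], [344.2, 220.8], [183.3, 232.6]]
corners board [[np.float64(25.103669506395384), np.float64(-28.032980352566213)], [np.float64(36.831224152636246), np.float64(-187.6026029692141)], [np.float64(-34.73493897484759), np.float64(-32.430813344906525)], [np.float64(-23.007384328606726), np.float64(-192.00043596155444)]]
```

```bash
python3 -m creep '[[[0,0,0],[-1.2,-3,0],7],[[0,0,0],[-1.2,-5.7,0],9],[[0,0,0],[-1.2,-5.7,-4],9.3],[[0,0,0],[-1.2,-5.7,-8],9.3],[[0,0,0],[-1.2,-5.7,-11],9.3],[[0,0,0],[-1.2,-5.7,-13],9.3],[[0,0,0],[-1.2,-5.7,-13],9.3]]'
python3 - <<'E'
from h import *
o=r.get_obs(); print(o['tool_pos'],o['wrist_force'],o['torque'],o['width'])
s=snap('wrist','w7.png')
E
```

```text
time_s: 9.93
tool_pos: [0.437, -0.2449, 0.0929]
eef_rot: [-89.8, 0.3, 3.9]
wrist_force: [-0.2, 0.6, -1.3]
width: 0.973
[ 0.43703136 -0.24487837  0.09287789] [-0.2212807   0.6248598  -1.27434229] [ 0.03657392  0.01696454 -0.03315919] 0.9730220690621
```

View pics/w7.png

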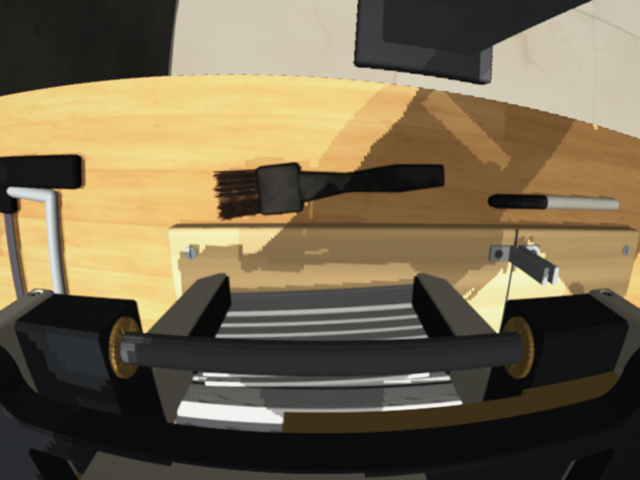

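```bash
python3 - <<'E'
from h import *
o=r.get_obs(); s=r.snapshot('wrist'); p=[ .48599,-.13137,.06684]; print(o['tool_pos'])
for x in (-40,-35,-30,-25,-20): print(x,wproj(s,o,B(p,[[x,-160,50],[x,-60,50]])).round(1).tolist())
print(wproj(s,o,B(p,[[-70,-220,18],[-70,180,18],[-58,35,70],[-70,35,18]])).round(1).tolist())
w=np.array([[.45,0]]);c,sn=np.cos(.06684),np.sin(.06684)
d=o['tool_pos'][:2]-np.array(p[:2]); print('tcp board',c*d[0]+sn*d[1],-sn*d[0]+c*d[1])
T=toolT(o)
for dx in (-.0075,.0075): print(wproj(s,o,[T[:3,3]+T[:3,:3]@[dx,0,z] for z in(-.055,.055)]).round(1).tolist())
E
python3 - <<'E'
import cv2
a=cv2.imread('pics/w7.png')[200:400,150:550];cv2.imwrite('pics/w7c.png',cv2.resize(a,None,fx=2,fy=2,interpolation=cv2.INTER_CUBIC))
E
```

```text
[ 0.43807193 -0.24559541  0.09520284]
-40 [[241.6, 285.6], [401.3, 285.7]]
-35 [[242.2, 292.9], [400.7, 293.0]]
-30 [[242.8, 300.1], [400.1, 300.1]]
-25 [[243.4, 307.2], [399.5, 307.2]]
-20 [[244.0, 314.1], [398.8, 314.1]]
[[167.7, 227.3], [639.3, 229.7], [550.5, 266.1], [515.8, 228.0]]
tcp board -0.05544021565422882 -0.11076989239115052
[[209.6, 277.6], [431.3, 277.6]]
[[212.6, 304.9], [428.3, 304.8]]
```

View pics/w7c.png

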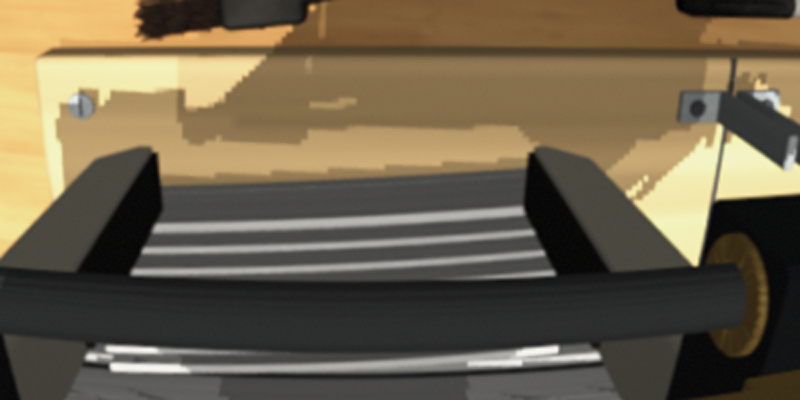

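```bash
python3 -m creep '[[[0,0,0],[0,0,-2],9.3],[[0,0,0],[0,0,-4],9.3],[[0,0,0],[0,0,-6],9.3],[[0,0,0],[0,0,-6.6],9.3],[[0,0,0],[0,0,-6.6],9.3],[[0,0,0],[1,0.07,-6.6],9.3],[[0,0,0],[1.5,0.1,-6.6],9.3],[[0,0,0],[1.5,0.1,-6.6],9.3]]'
python3 -m creep '[[[0,0,0],[0.3,0.02,0],9.3],[[0,0,0],[0.6,0.04,0],9.3],[[0,0,0],[0.9,0.06,0],9.3],[[0,0,0],[1.2,0.08,0],9.3],[[0,0,0],[1.2,0.08,0],9.3]]'

```

```text
time_s: 10.7
tool_pos: [0.4558, -0.2459, 0.0319]
eef_rot: [-90.1, -0.1, 3.9]
wrist_force: [-0.0, 0.2, -0.1]
width: 1.001
time_s: 11.12
tool_pos: [0.4663, -0.2446, 0.0305]
eef_rot: [-90.0, -0.0, 3.9]
wrist_force: [0.1, -0.9, -0.3]
width: 0.999
```

```bash
python3 -m creep '[[[0,0,0],[0.2,0.01,0],9.3],[[0,0,0],[0.4,0.03,0],9.3],[[0,0,0],[0.4,0.03,0],9.3]]'
python3 -m creep '[[[0,0,0],[0.2,0.01,0],9.3],[[0,0,0],[0.3,0.02,0],9.3],[[0,0,0],[0.3,0.02,0],9.3]]'
python3 - <<'E'
from h import *
s=snap('wrist','w8.png')
E
```

```text
time_s: 11.37
tool_pos: [0.469, -0.2442, 0.0304]
eef_rot: [-90.0, 0.1, 3.9]
wrist_force: [-9.3, -0.5, 6.7]
width: 1.0
time_s: 11.62
tool_pos: [0.469, -0.2441, 0.0303]
eef_rot: [-89.9, 0.4, 3.9]
wrist_force: [-27.3, -5.9, 19.1]
width: 1.005
```

View pics/w8.png

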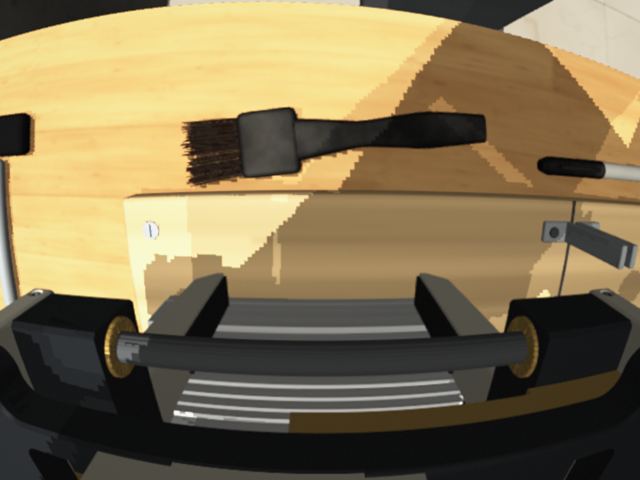

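```bash
python3 -m creep '[[[0,0,0],[-1.5,0,0],9.3],[[0,0,0],[-2.5,0,2],9.3],[[0,0,0.1],[-2.5,0,6],8],[[0,0,0.22],[-2,-1,10],6],[[0,0,0.34],[-1,-3,13],4],[[0,0,0.46],[0,-5,14],2],[[0,0,0.58],[1,-7,14],2],[[0,0,0.7],[2,-9,14],2]]'
python3 -m creep '[[[0,0,0.12],[1,-2,0],2],[[0,0,0.24],[1.5,-2,0],2],[[0,0,0.36],[2,-2,0],2],[[0,0,0.48],[2,-2,0],2],[[0,0,0.6],[2,-2,0],2],[[0,0,0.72],[2,-2,0],2],[[0,0,0.84],[2,-2,0],2],[[0,0,0.87],[2,-2,0],2]]'
python3 - <<'E'
from h import *
o=r.get_obs(); p=[ .48599,-.13137,.06684]; print(o['tool_pos'],o['eef_rot'],o['q'],o['width'])
c,sn=np.cos(.06684),np.sin(.06684)
d=o['tool_pos'][:2]-np.array(p[:2]); print('tcp board',c*d[0]+sn*d[1],-sn*d[0]+c*d[1])
s=snap('wrist','w9.png')
print(wproj(s,o,B(p,[[45,-191,18],[-15,-191,18],[45,-191,50],[-15,-191,50],[45,-31,50],[45,-220,63]])).round(1).tolist())
E
```

```text
time_s: 12.33
tool_pos: [0.508, -0.3141, 0.1699]
eef_rot: [-91.1, 2.6, 40.6]
wrist_force: [0.1, 0.1, 0.5]
width: 0.617
time_s: 13.0
tool_pos: [0.5336, -0.2795, 0.1386]
eef_rot: [-97.5, 17.7, 63.6]
wrist_force: [0.0, -1.0, 0.1]
width: 0.218
[ 0.53363818 -0.27949397  0.13860552] [-97.46268758  17.74650709  63.59343986] [ -23.94519503   28.72393358   96.42466654  -23.56921352   50.27172611
 -164.2376015 ] 0.2181962479649511
tcp board 0.03764854462601028 -0.15097564489721804
[[307.3, 237.3], [371.9, 202.4], [300.3, 235.5], [372.5, 196.3], [398.4, 419.5], [278.4, 198.7]]
```

View pics/w9.png

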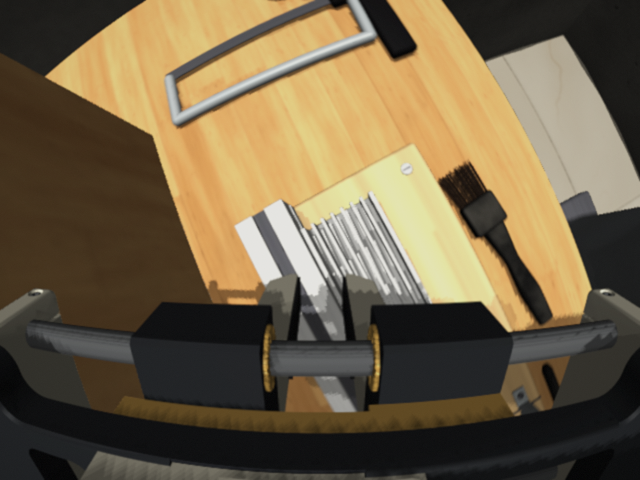

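```bash
cat > rel.py <<'E'
from h import *
import sys
def rel(yaw):
    o=r.get_obs(); R=Rot.from_euler('xyz',o['eef_rot'],degrees=True); t=Rot.from_euler('xyz',[-90,0,yaw],degrees=True)
    print('yaw',yaw,(t*R.inv()).as_rotvec().round(3))
E
python3 - <<'E'
from rel import *
for y in (63,30,3.83,-86.17): rel(y)
E
```

```text
yaw 63 [ 0.335 -0.025 -0.034]
yaw 30 [ 0.319 -0.121 -0.605]
yaw 3.83 [ 0.292 -0.197 -1.057]
yaw -86.17 [ 0.088 -0.448 -2.606]
```

```bash
python3 -m creep '[[[0.05,-0.02,-0.08],[0,0,2],2],[[0.1,-0.04,-0.16],[0,0,4],2],[[0.15,-0.05,-0.25],[0,-2,6],2],[[0.2,-0.07,-0.34],[-1,-4,6],2],[[0.25,-0.09,-0.43],[-2,-6,6],2],[[0.29,-0.11,-0.52],[-2.2,-6.6,6],2],[[0.319,-0.121,-0.605],[-2.2,-6.6,6],2],[[0.319,-0.121,-0.605],[-2.2,-6.6,6],2]]'
python3 - <<'E'
from rel import *
o=r.get_obs();print(o['q'])
for y in (0,-30,-86.17): rel(y)
E
```

```text
time_s: 13.72
tool_pos: [0.5109, -0.3473, 0.1989]
eef_rot: [-89.8, -0.2, 29.2]
wrist_force: [0.7, 0.2, 0.5]
width: 0.216
[ -38.63999451   28.26718872   85.16707546    0.28692939   66.64078472
 -157.97289858]
yaw 0 [-0.004  0.003 -0.51 ]
yaw -30 [-0.003  0.004 -1.034]
yaw -86.17 [-1.000e-03  6.000e-03 -2.014e+00]
```

```bash
python3 -m creep '[[[0,0,-0.12],[0,0,0],2],[[0,0,-0.24],[0,0,0],2],[[0,0,-0.36],[0,0,0],2],[[0,0,-0.48],[0,0,0],2],[[0,0,-0.6],[0,0,0],2],[[0,0,-0.72],[0,0,0],2],[[0,0,-0.84],[0,0,0],2],[[0,0,-0.96],[0,0,0],2]]'
python3 -m creep '[[[0,0,-0.12],[0,0,0],2],[[0,0,-0.24],[0,0,0],2],[[0,0,-0.36],[0,0,0],2],[[0,0,-0.48],[0,0,0],2],[[0,0,-0.6],[0,0,0],2],[[0,0,-0.72],[0,0,0],2],[[0,0,-0.84],[0,0,0],2],[[0,0,-0.96],[0,0,0],2]]'
python3 - <<'E'
from rel import *
o=r.get_obs();print(o['q'],o['tool_pos'],o['eef_rot']); rel(-86.17)
s=snap('wrist','w10.png'); p=[ .48599,-.13137,.06684]
print(wproj(s,o,B(p,[[45,-191,18],[-15,-191,18],[45,-191,50],[-15,-191,50],[45,-31,50],[45,-220,63],[-70,-220,18],[11,71,26],[1,83,130]])).round(1).tolist())
E
```

```text
time_s: 14.38
tool_pos: [0.5117, -0.3453, 0.1988]
eef_rot: [-89.9, -0.1, -25.5]
wrist_force: [0.8, 0.2, -0.0]
width: 0.214
time_s: 15.05
tool_pos: [0.5117, -0.3453, 0.1988]
eef_rot: [-89.9, -0.1, -80.5]
wrist_force: [-0.5, 1.7, 0.4]
width: 0.214
[-3.83323510e+01  2.81013154e+01  8.54390362e+01 -2.01283953e-03
  6.62781225e+01 -4.77876013e+01] [ 0.51166785 -0.34529261  0.19883158] [-89.87940274  -0.1356886  -80.54408568]
yaw -86.17 [ 0.002  0.002 -0.098]
[[359.7, 193.2], [296.5, 187.0], [363.6, 198.8], [294.2, 192.0], [382.6, 17.9], [361.1, 235.1], [237.7, 211.8], [350.7, -69.5], [348.3, -145.4]]
```

View pics/w10.png

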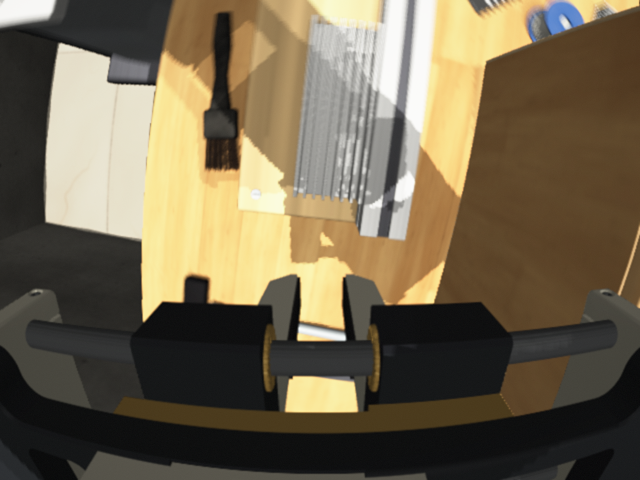

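```bash
python3 -m creep '[[[0,0,-0.098],[0,0,-3],2],[[0,0,-0.098],[0,0,-6],2],[[0,0,-0.098],[0,0,-9],2],[[0,0,-0.098],[0,0,-12],2],[[0,0,-0.098],[0,0,-15],2],[[0,0,-0.098],[0,0,-16.8],2],[[0,0,-0.098],[0,0,-16.8],2],[[0,0,-0.098],[0,0,-16.8],2]]'
python3 - <<'E'
from rel import *
o=r.get_obs();print(o['tool_pos'],o['wrist_force']); rel(-86.17)
c,sn=np.cos(.06684),np.sin(.06684);p=[ .48599,-.13137]
d=o['tool_pos'][:2]-np.array(p[:2]); print('tcp board',c*d[0]+sn*d[1],-sn*d[0]+c*d[1])
snap('wrist','w11.png')
E
```

```text
time_s: 15.77
tool_pos: [0.5113, -0.3454, 0.0306]
eef_rot: [-89.9, -0.1, -85.8]
wrist_force: [-0.7, 0.3, 0.0]
width: 0.217
[ 0.51128091 -0.34539944  0.03058222] [-0.73862196  0.29400691  0.03987399]
yaw -86.17 [ 0.001  0.001 -0.006]
tcp board 0.010939360743351645 -0.21524071085514726
```

View pics/w11.png

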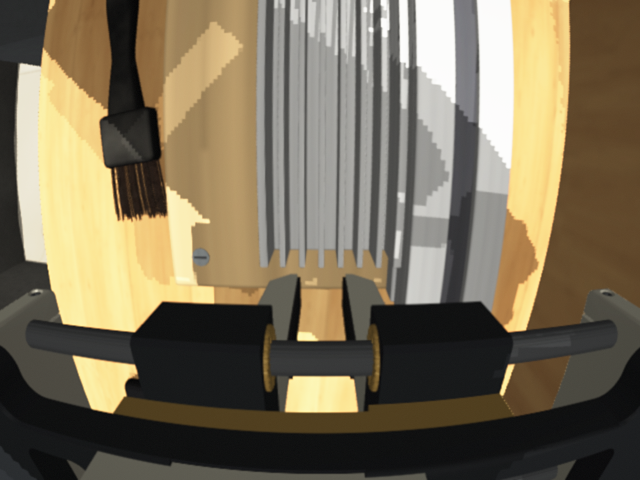

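```bash
python3 -m creep '[[[0,0,0],[0,0,-0.6],2],[[0,0,0],[-0.05,0.7,-0.6],2],[[0,0,0],[-0.1,1.5,-0.6],2],[[0,0,0],[-0.15,2.3,-0.6],2],[[0,0,0],[-0.21,3.1,-0.6],2],[[0,0,0],[-0.26,3.9,-0.6],2],[[0,0,0],[-0.32,4.7,-0.6],2],[[0,0,0],[-0.34,5.1,-0.6],2]]'
python3 - <<'E'
from rel import *
o=r.get_obs();print(o['tool_pos'],o['wrist_force'])
snap('wrist','w12.png')
E
```

```text
time_s: 16.48
tool_pos: [0.5079, -0.2937, 0.025]
eef_rot: [-89.9, -0.1, -86.0]
wrist_force: [0.0, -3.6, 2.7]
width: 0.217
[ 0.5078582  -0.29368599  0.02499903] [ 0.01623036 -3.57464903  2.66595865]
```

View pics/w12.png

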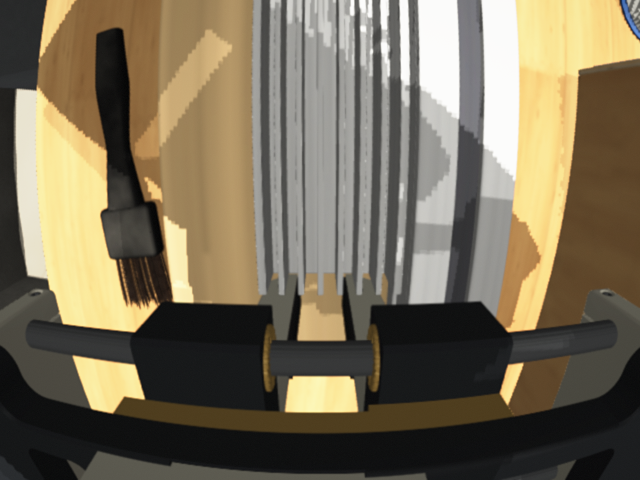

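```bash
python3 -m creep '[[[0,0,0],[-0.05,0.7,0],2],[[0,0,0],[-0.1,1.5,0],2],[[0,0,0],[-0.15,2.3,0],2],[[0,0,0],[-0.21,3.1,0],2],[[0,0,0],[-0.26,3.9,0],2],[[0,0,0],[-0.32,4.7,0],2],[[0,0,0],[-0.34,5.1,0],2],[[0,0,0],[-0.35,5.3,0],2]]'
python3 - <<'E'
from rel import *
o=r.get_obs();print(o['tool_pos'],o['wrist_force'])
snap('wrist','w13.png')
E
```

```text
time_s: 17.2
tool_pos: [0.5041, -0.2409, 0.0246]
eef_rot: [-89.9, -0.1, -86.0]
wrist_force: [0.3, -3.1, 1.6]
width: 0.215
[ 0.50407045 -0.24087386  0.02463457] [ 0.25140381 -3.07919424  1.61151586]
```

View pics/w13.png

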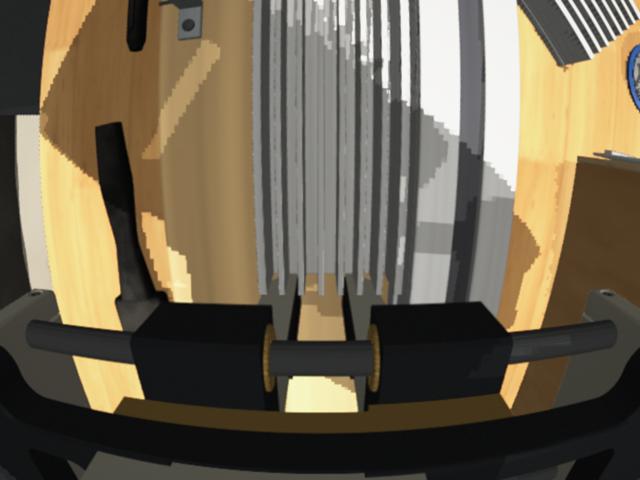

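```bash
python3 -m creep '[[[0,0,0],[-0.02,0.3,0],2],[[0,0,0],[-0.04,0.6,0],2],[[0,0,0],[-0.05,0.8,0],2],[[0,0,0],[-0.05,0.8,0],2]]'
python3 -m creep '[[[0,0,0],[-0.01,0.15,0],2],[[0,0,0],[-0.02,0.3,0],2],[[0,0,0],[-0.02,0.3,0],2]]'
```

```text
time_s: 17.58
tool_pos: [0.5035, -0.2333, 0.0245]
eef_rot: [-89.9, -0.1, -86.0]
wrist_force: [-0.9, -0.1, 0.3]
width: 0.215
time_s: 17.83
tool_pos: [0.5034, -0.2305, 0.0246]
eef_rot: [-89.9, -0.1, -86.0]
wrist_force: [-0.0, -0.2, -0.0]
width: 0.214
```

```bash
python3 - <<'E'
from rel import *
snap('wrist','w14.png')
E
```

```text
(no output)
```

View pics/w14.png

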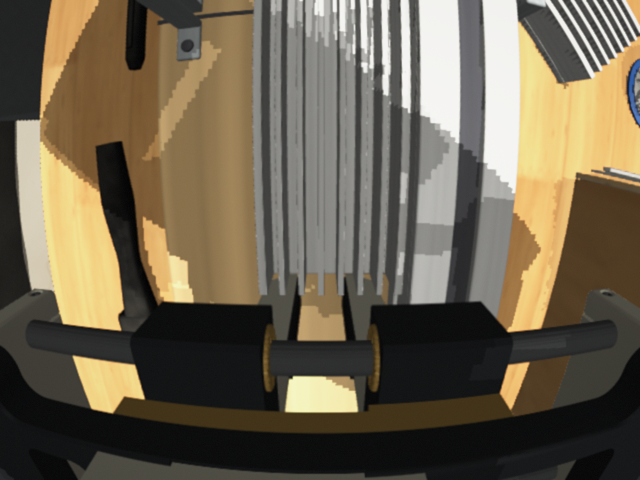

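```bash
python3 -m creep '[[[0,0,0],[-0.01,0.15,0],2],[[0,0,0],[-0.02,0.3,0],2],[[0,0,0],[-0.02,0.3,0],2]]'
python3 -m creep '[[[0,0,0],[-0.01,0.1,0],2],[[0,0,0],[-0.01,0.2,0],2],[[0,0,0],[-0.01,0.2,0],2]]'
```

```text
time_s: 18.13
tool_pos: [0.5035, -0.2289, 0.0249]
eef_rot: [-89.9, -0.2, -86.0]
wrist_force: [-1.3, -9.6, -1.3]
width: 0.217
time_s: 18.38
tool_pos: [0.5035, -0.2287, 0.0251]
eef_rot: [-89.8, -0.4, -86.0]
wrist_force: [-3.8, -22.3, -3.2]
width: 0.213
```

```bash
python3 -m creep '[[[0,0,0],[0.05,-0.7,0],2],[[0,0,0],[0.1,-1.5,1],2],[[0,0,0],[0.1,-1.5,5],2],[[0,0,0.12],[0.1,-1.5,9],3],[[0,0,0.24],[0,-1.5,12],4],[[0,0,0.36],[-1,-1,14],5],[[0,0,0.48],[-2,0,15],6],[[0,0,0.6],[-3,1,15],6]]'
python3 -m creep '[[[0,0,0.12],[-1,1,0],6],[[0,0,0.24],[-2,2,0],6],[[0,0,0.36],[-2.5,3,0],6],[[0,0,0.48],[-2.5,4,0],6],[[0,0,0.6],[-2.5,4,0],6],[[0,0,0.72],[-2.5,4,0],6],[[0,0,0.84],[-2.5,4,0],6],[[0,0,0.971],[-2.5,4,0],6]]'
python3 - <<'E'
from rel import *
o=r.get_obs();print(o['tool_pos'],o['width']); rel(3.83)
p=[ .48599,-.13137,.06684]
c,sn=np.cos(.06684),np.sin(.06684)
d=o['tool_pos'][:2]-np.array(p[:2]); print('tcp board',c*d[0]+sn*d[1],-sn*d[0]+c*d[1])
s=snap('wrist','w15.png'); 
print(wproj(s,o,B(p,[[-15,-89,50],[-15,71,50],[45,-89,50],[45,71,50],[45,-220,63],[45,180,63]])).round(1).tolist())
E
```

```text
time_s: 19.05
tool_pos: [0.4738, -0.2161, 0.178]
eef_rot: [-89.8, -0.3, -51.3]
wrist_force: [0.2, 0.0, 0.6]
width: 0.522
time_s: 19.72
tool_pos: [0.4482, -0.1757, 0.1755]
eef_rot: [-89.9, -0.1, 4.0]
wrist_force: [-0.7, 0.1, -1.2]
width: 0.646
[ 0.44824869 -0.17568553  0.17548315] 0.6461438456974294
yaw 3.83 [-0.002  0.002 -0.003]
tcp board -0.04061688488853143 -0.04169582457664332
[[263.6, 259.2], [450.4, 258.8], [267.1, 322.6], [442.4, 320.3], [129.9, 321.9], [546.5, 319.1]]
```

View pics/w15.png

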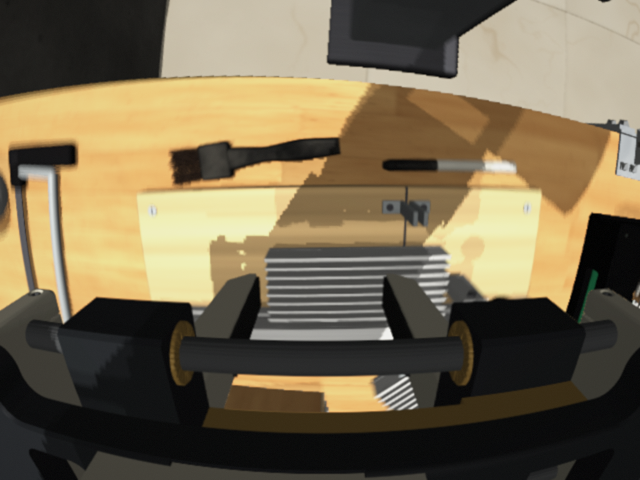

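```bash
python3 -m creep '[[[0,0,0],[0,0,-3.5],6],[[0,0,0],[0,0,-7],6],[[0,0,0],[0,0,-10],6],[[0,0,0],[0,0,-13],6],[[0,0,0],[0,0,-14.8],6],[[0,0,0],[0,0,-14.8],6],[[0,0,0],[0.5,0.03,-14.8],6],[[0,0,0],[1.0,0.07,-14.8],6]]'
python3 -m creep '[[[0,0,0],[0.2,0.01,0],6],[[0,0,0],[0.4,0.03,0],6],[[0,0,0],[0.6,0.04,0],6],[[0,0,0],[0.6,0.04,0],6]]'
python3 -m creep '[[[0,0,0],[0.2,0.01,0],6],[[0,0,0],[0.4,0.02,0],6],[[0,0,0],[0.4,0.02,0],6],[[0,0,0],[0.4,0.02,0],6]]'
```

```text
time_s: 20.43
tool_pos: [0.4594, -0.1755, 0.0282]
eef_rot: [-89.9, -0.2, 3.6]
wrist_force: [0.2, -0.2, -0.1]
width: 0.648
time_s: 20.77
tool_pos: [0.4642, -0.1747, 0.0273]
eef_rot: [-89.9, -0.1, 3.7]
wrist_force: [-2.1, -0.4, 1.2]
width: 0.645
time_s: 21.1
tool_pos: [0.4643, -0.1741, 0.0267]
eef_rot: [-89.8, 0.4, 3.7]
wrist_force: [-23.7, -6.3, 17.1]
width: 0.647
```

```bash
python3 -m creep '[[[0,0,0],[-0.7,-0.05,0],6],[[0,0,0],[-1.6,-0.1,0],6],[[0,0,0],[-1.6,-0.1,4],6],[[0,0,0],[-2.2,-0.1,8],6],[[0,0,0],[-3,1,12],6],[[0,0,0],[-4,4,16],6],[[0,0,0],[-5,7,19],6],[[0,0,0],[-5,10,19],6]]'
python3 -m creep '[[[0,0,0],[0,2,0],6],[[0,0,0],[0,2,0],6]]'
python3 - <<'E'
from rel import *
o=r.get_obs();print(o['tool_pos'],o['width'],o['eef_rot'])
p=[ .48599,-.13137,.06684]
s=snap('wrist','w16.png'); 
print(wproj(s,o,B(p,[[-15,-89,50],[-15,71,50],[45,-89,50],[45,71,50],[45,71,18],[11,71,26],[11,95,26],[1,83,130],[45,-220,63],[45,180,63]])).round(1).tolist())
a=s['img'][150:370,200:440,::-1];cv2.imwrite('pics/w16c.png',cv2.resize(a,None,fx=3,fy=2.7,interpolation=cv2.INTER_CUBIC))
E
```

```text
time_s: 21.77
tool_pos: [0.4187, -0.0748, 0.2209]
eef_rot: [-90.0, -0.5, 3.5]
wrist_force: [1.2, 0.5, 0.2]
width: 0.644
time_s: 21.93
tool_pos: [0.418, -0.0518, 0.2177]
eef_rot: [-89.9, -0.3, 3.8]
wrist_force: [-0.3, 0.8, -0.1]
width: 0.65
[ 0.41799986 -0.05184481  0.21774196] 0.6503014370979907 [-89.88946783  -0.25720112   3.78400313]
[[152.0, 264.6], [306.9, 266.5], [160.6, 316.7], [307.7, 321.7], [308.6, 307.8], [308.0, 282.0], [331.0, 281.9], [319.3, 321.3], [62.2, 313.4], [416.1, 325.8]]
```

View pics/w16c.png

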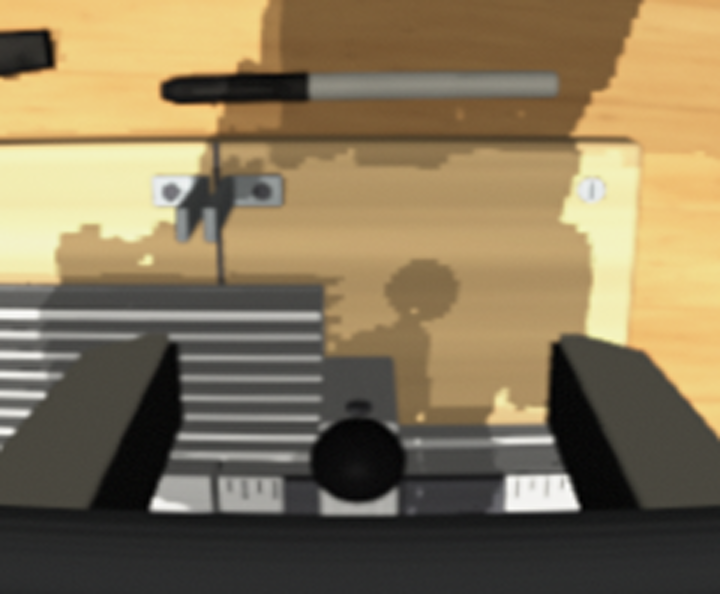

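```bash
python3 -m creep '[[[0,0,0],[3,0.1,0],5],[[0,0,0],[6,0.3,0],5],[[0,0,0],[6.35,0.33,0],5],[[0,0,0],[6.35,0.33,-3],5],[[0,0,0],[6.35,0.33,-6],5],[[0,0,0],[6.35,0.33,-9],5],[[0,0,0],[6.35,0.33,-10.7],5],[[0,0,0],[6.35,0.33,-10.7],5]]'
python3 - <<'E'
from h import *
snap('wrist','w17.png')
E
```

```text
time_s: 22.65
tool_pos: [0.4794, -0.0516, 0.1063]
eef_rot: [-89.8, 0.2, 3.6]
wrist_force: [-0.6, -0.4, 0.2]
width: 0.538
```

View pics/w17.png

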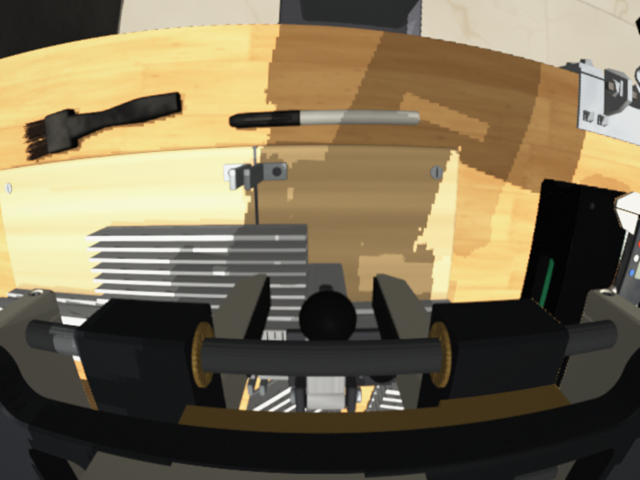

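```bash
python3 -m creep '[[[0,0,0],[0,0.2,0],5],[[0,0,0],[0,0.2,0],5]]'

```

```text
time_s: 22.87
tool_pos: [0.4824, -0.0495, 0.111]
eef_rot: [-89.9, -0.2, 3.6]
wrist_force: [-0.3, 0.0, -0.1]
width: 0.539
```

```bash
python3 -m creep '[[[0,0,0],[0,0.05,0],4],[[0,0,0],[0,0.05,0],3],[[0,0,0],[0,0.05,0],2],[[0,0,0],[0,0.05,0],2],[[0,0,0],[0,0.05,0],2],[[0,0,0],[0,0.05,0],2],[[0,0,0],[0,0.05,0],2]]'

```

```text
time_s: 23.45
tool_pos: [0.4818, -0.0488, 0.1098]
eef_rot: [-89.9, -0.1, 3.7]
wrist_force: [-0.3, 0.0, 2.1]
width: 0.255
```

```bash
python3 -m creep '[[[0,0,0],[0.54,0.04,0.81],2],[[0,0,0],[1.16,0.08,1.57],2],[[0,0,0],[1.85,0.13,2.26],2],[[0,0,0],[2.61,0.18,2.88],2],[[0,0,0],[3.42,0.23,3.41],2],[[0,0,0],[4.28,0.29,3.87],2],[[0,0,0],[5.17,0.35,4.23],2],[[0,0,0],[6.12,0.41,4.51],2]]'
python3 -m creep '[[[0,0,0],[0.95,0.06,0.18],2],[[0,0,0],[1.93,0.13,0.26],2],[[0,0,0],[2.9,0.2,0.25],2],[[0,0,0],[3.88,0.26,0.13],2],[[0,0,0],[4.8,0.32,-0.07],2],[[0,0,0],[5.62,0.38,-0.33],2],[[0,0,0],[5.62,0.38,-0.33],2]]'
python3 -m creep '[[[0,0,0],[0.55,0.03,-0.22],2],[[0,0,0],[1.02,0.06,-0.45],2],[[0,0,0],[1.4,0.09,-0.65],2],[[0,0,0],[1.62,0.11,-0.78],2],[[0,0,0],[1.62,0.11,-0.78],2]]'
python3 - <<'E'
from h import *
o=r.get_obs(); s=snap('wrist','w18.png'); print(o['tool_pos'],o['torque'])
E
```

```text
time_s: 24.12
tool_pos: [0.5437, -0.0446, 0.1555]
eef_rot: [-89.9, -0.1, 3.7]
wrist_force: [-1.3, -4.0, -4.6]
width: 0.254
time_s: 24.7
tool_pos: [0.6018, -0.0407, 0.1524]
eef_rot: [-89.9, -0.3, 3.7]
wrist_force: [1.4, -3.3, 6.1]
width: 0.245
time_s: 25.12
tool_pos: [0.6179, -0.0397, 0.1452]
eef_rot: [-89.9, -0.4, 3.7]
wrist_force: [4.1, -2.3, 6.8]
width: 0.245
[ 0.61792204 -0.0397192   0.14517044] [-0.34305129 -0.5544575  -0.01263429]
```

View pics/w18.png

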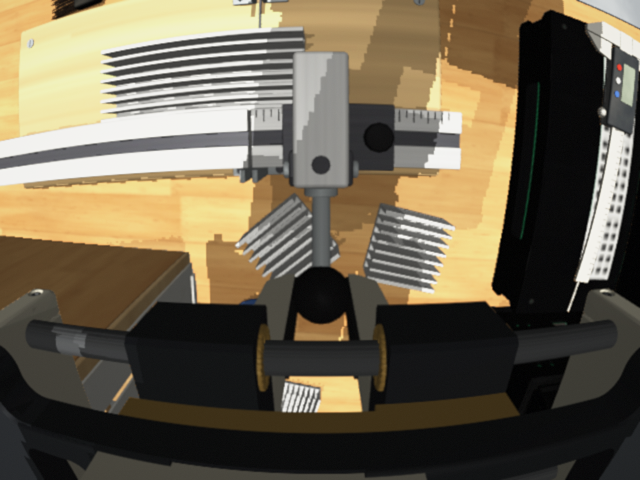

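```bash
python3 -m creep '[[[0,0,0],[0,0,0],3],[[0,0,0],[0,0,0],4],[[0,0,0],[0,0,0],5],[[0,0,0],[0,0,0],5],[[0,0,0],[0,0,4],5],[[0,0,0],[0,0,8],5],[[0,0,0],[0,0,12],5],[[0,0,0],[-3,0,15],5]]'
python3 -m creep '[[[0,0,0],[-4,0,0],5],[[0,0,0],[-8,0,0],5],[[0,0,0],[-10,-1,0],5],[[0,0,0],[-10,-1,0],5],[[0,0,0],[-10,-1,0],5]]'
python3 - <<'E'
from h import *
o=r.get_obs(); s=snap('wrist','w19.png'); print(o['tool_pos'],o['wrist_force'])
p=[ .48599,-.13137,.06684]
for th in (1.45,1.52,1.6):
  c,q=np.cos(th),np.sin(th); pt=lambda x,z,y:[85+c*x+q*z, y, 80-q*x+c*z]
  print(th,wproj(s,o,B(p,[pt(-84,50,83),pt(-74,-54,83)])).round(1).tolist())
print(wproj(s,o,B(p,[[45,71,18],[-15,71,50],[45,71,50],[45,71,63],[45,-89,50],[-15,-89,50]])).round(1).tolist())
a=s['img'][90:350,180:420,::-1];cv2.imwrite('pics/w19c.png',cv2.resize(a,None,fx=2.3,fy=2.3,interpolation=cv2.INTER_CUBIC))
s=snap('top','t19.png');a=s['img'][180:350,190:420,::-1];cv2.imwrite('pics/t19c.png',cv2.resize(a,None,fx=3.3,fy=3.3,interpolation=cv2.INTER_CUBIC))
E
```

```text
time_s: 25.83
tool_pos: [0.5883, -0.0397, 0.296]
eef_rot: [-89.9, -0.3, 3.7]
wrist_force: [1.5, -0.0, 0.8]
width: 0.538
time_s: 26.25
tool_pos: [0.4856, -0.0498, 0.2937]
eef_rot: [-89.9, -0.2, 3.6]
wrist_force: [-0.3, -1.9, 0.6]
width: 0.541
[ 0.48559577 -0.04981687  0.29370198] [-0.30569808 -1.92995247  0.55406347]
1.45 [[322.6, 355.3], [322.2, 242.7]]
1.52 [[322.6, 359.0], [322.2, 249.4]]
1.6 [[322.6, 362.4], [322.3, 257.4]]
[[311.9, 230.8], [310.8, 185.8], [311.3, 237.8], [311.1, 241.0], [178.9, 238.4], [174.5, 189.0]]
```

View pics/w19c.png

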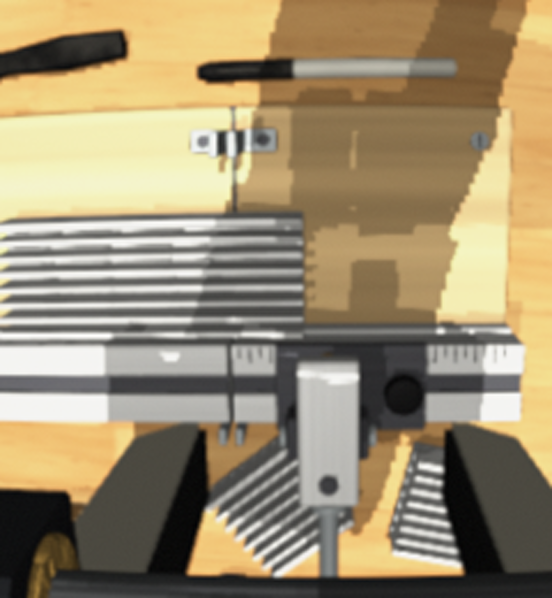

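View pics/t19c.png

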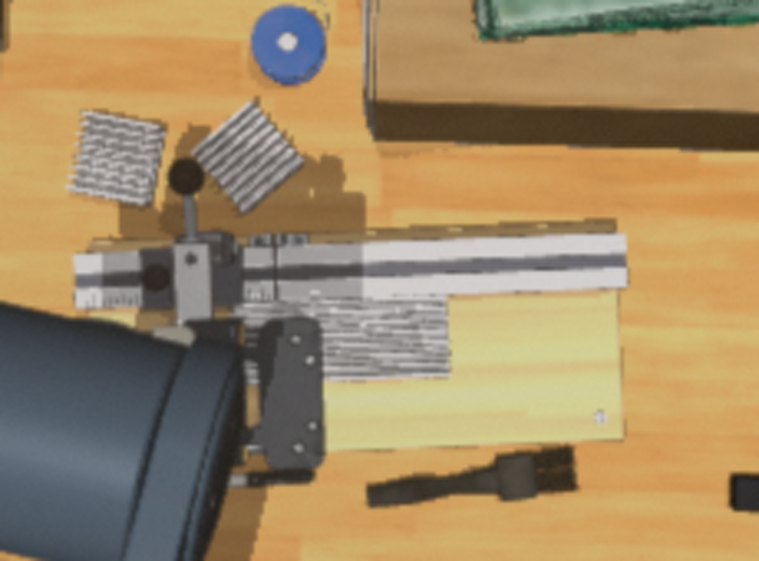

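```bash
python3 -m creep '[[[0,0,0],[-1,0.15,0],2],[[0,0,0],[-1,0.15,-3],1],[[0,0,0],[-1,0.15,-6],0],[[0,0,0],[-1,0.15,-9],0],[[0,0,0],[-1,0.15,-12],0],[[0,0,0],[-1,0.15,-15],0],[[0,0,0],[-1,0.15,-15.6],0],[[0,0,0],[-1,0.15,-15.6],0]]'
python3 - <<'E'
from h import *
snap('wrist','w20.png')
E
```

```text
time_s: 27.02
tool_pos: [0.4749, -0.0478, 0.1358]
eef_rot: [-89.8, 0.1, 3.7]
wrist_force: [0.4, -0.7, 0.6]
width: 0.027
```

View pics/w20.png

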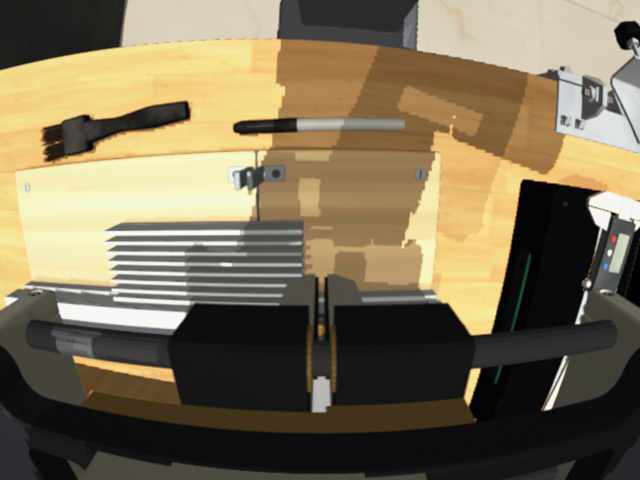

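```bash
python3 -m creep '[[[0,0,0],[0.7,0.05,0],0],[[0,0,0],[1.4,0.1,0],0],[[0,0,0],[1.8,0.12,0],0],[[0,0,0],[2.0,0.14,0],0],[[0,0,0],[2.0,0.14,0],0]]'
python3 -m creep '[[[0,0,0],[0.2,0.01,0],0],[[0,0,0],[0.4,0.02,0],0],[[0,0,0],[0.6,0.04,0],0],[[0,0,0],[0.6,0.04,0],0]]'
python3 -m creep '[[[0,0,0],[0.2,0.01,0],0],[[0,0,0],[0.4,0.02,0],0],[[0,0,0],[0.4,0.02,0],0]]'
```

```text
time_s: 27.48
tool_pos: [0.4966, -0.0468, 0.1377]
eef_rot: [-89.9, -0.2, 3.7]
wrist_force: [-0.8, 0.3, 0.1]
width: 0.008
time_s: 27.82
tool_pos: [0.5019, -0.0464, 0.1372]
eef_rot: [-89.9, -0.1, 3.7]
wrist_force: [-1.6, 0.5, 0.8]
width: 0.0
time_s: 28.07
tool_pos: [0.5039, -0.0462, 0.1369]
eef_rot: [-89.9, 0.2, 3.7]
wrist_force: [-14.6, -0.7, 11.0]
width: 0.006
```

```bash
python3 -m creep '[[[0,0,0],[-0.8,0,0],0],[[0,0,0],[-2,0,0],0],[[0,0,0],[-2.5,0,4],0],[[0,0,0],[-2.5,0,8],0],[[0,0,0],[-2.5,0,12],0],[[0,0,0],[-2.5,0,16],0],[[0,0,0],[-2.5,0,16],0],[[0,0,0],[-2.5,0,16],0]]'
python3 - <<'E'
from h import *
o=r.get_obs(); s=snap('wrist','w21.png'); print(o['tool_pos'],o['wrist_force'])
p=[ .48599,-.13137,.06684]
for th in (1.45,1.52,1.6):
  c,q=np.cos(th),np.sin(th); pt=lambda x,z,y:[85+c*x+q*z, y, 80-q*x+c*z]
  print(th,wproj(s,o,B(p,[pt(-84,50,83),pt(-74,-54,83)])).round(1).tolist())
print(wproj(s,o,B(p,[[45,71,18],[-15,71,50],[45,71,50],[45,71,63],[45,-89,50],[-15,-89,50]])).round(1).tolist())
a=s['img'][90:350,140:420,::-1];cv2.imwrite('pics/w21c.png',cv2.resize(a,None,fx=2.3,fy=2.3,interpolation=cv2.INTER_CUBIC))
s=snap('top','t21.png');a=s['img'][180:350,190:420,::-1];cv2.imwrite('pics/t21c.png',cv2.resize(a,None,fx=3.3,fy=3.3,interpolation=cv2.INTER_CUBIC))
E
```

```text
time_s: 28.73
tool_pos: [0.4819, -0.0463, 0.299]
eef_rot: [-90.0, -0.4, 3.7]
wrist_force: [-0.5, -0.2, 0.2]
width: 0.003
[ 0.48191208 -0.04632465  0.29898974] [-0.50402252 -0.15209289  0.24961479]
1.45 [[318.7, 354.5], [318.2, 244.1]]
1.52 [[318.8, 358.0], [318.2, 250.7]]
1.6 [[318.8, 361.4], [318.2, 258.5]]
[[309.3, 231.5], [307.9, 187.2], [308.5, 238.5], [308.1, 241.7], [178.2, 238.9], [173.7, 190.3]]
```

View pics/w21c.png

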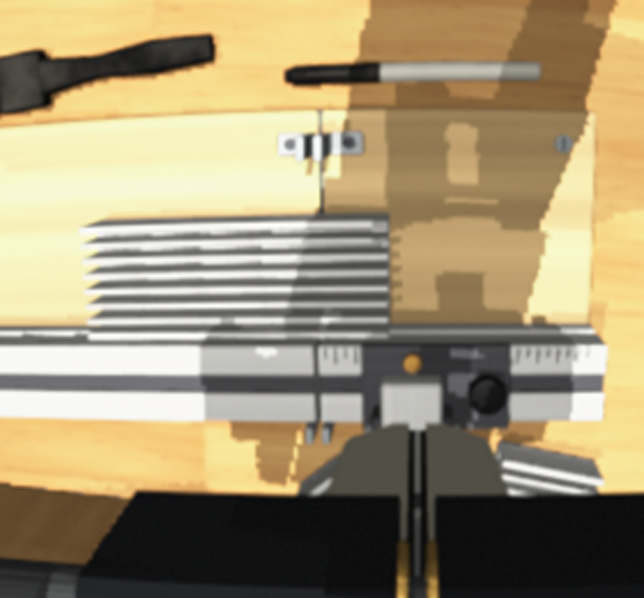

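View pics/t21c.png

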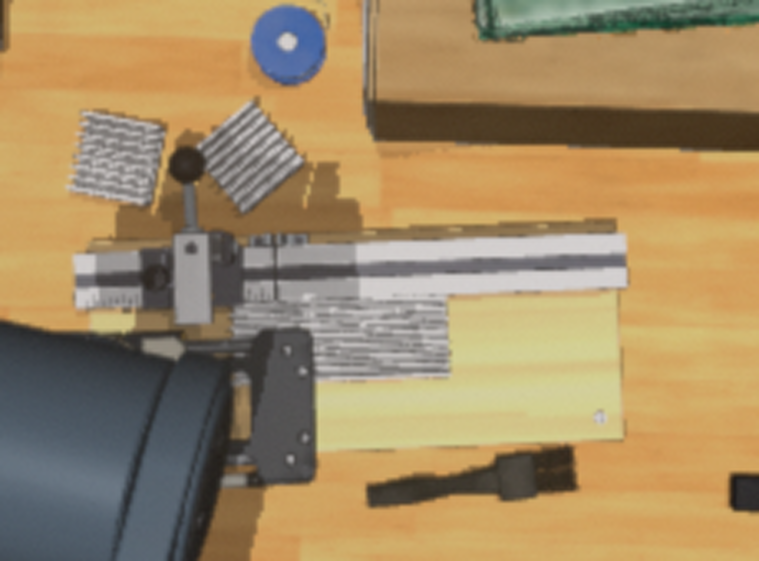

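```bash
python3 - <<'E'
from h import *
r.job_done()
E
```

```text
the job is handed in; nothing more can be done
```

The job is handed in. The stop was flipped fully down, the profile was gauged against the fence and the stop, and the stop is back up at about 1.6 rad. It took about 29 s of the 72 s allowed, and no verdict was reported.

**What I did**
- I gripped the ball knob and swung the stop down until it pressed on its rest button (18 N).
- I pushed the profile square onto the fence with two fingers (27 N). Then I pushed it along the fence until it met the stop (22 N).
- I nudged it onto the fence once more (24 N) at the same tool depth as the first push.
- I flipped the stop back up with the ball.

**What went wrong on the way**
- The first attempt to turn the wrist ran to within 0.1° of the last joint's limit and stopped with the tool tilted. I turned it the other way, and nothing was touched.
- After the flip up, the pictures put the stop at only about 1.49 rad, although the tool's travel had suggested 1.6. I pushed the nose back until it met its limit (15 N).

**Last checks**
- **Stop angle:** the top camera puts the stop at about 1.6 rad. The wrist camera's nose edge reads nearer 1.56 rad; both are well above 1.45 rad.
- **Profile:** its left end is within about 1 px of the predicted gauge position and it sits along the fence. This is a picture check, good to about 2 mm, so it only just resolves the 2.5–3 mm tolerances.
- **Bystanders and arm:** I saw no bystander moved, though the caliper was not in the last two cropped views. The arm stood clear of everything with about zero wrist force.

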